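Clear the chocolate jammed across the grater chute and feed it lengthwise

TASK

The block of dark chocolate went into the drum grater's feed chute crosswise and is jammed in the throat under the guard lips: push it back up the chute until it is clear of the lips, then lift it out and set it down flat on the terracotta baking stone. The narrow part of the chute leaves no room for fingers beside the block, so let go, take it again by its two ends, lay it lengthwise and flat in the narrow part, all of it below the taper, and let go. Leave the other things on the board and worktop where they are.

Things in the scene. Friction and masses are not known exactly. Their poses are not given: they have to be found in the camera images.
- chute: Open-topped steel feed chute of a white drum grater; fixed, 76 mm wide bay above, 54 mm wide narrow part below. Origin on its floor, centre line, where narrow part meets taper; x points up the slope (0.26 rad), y across, z square off the floor. Upright side walls 37.5 mm tall, 3 mm thick. Taper x = 0 to 40 mm, inside width 54 to 76 mm. Support post and base stand under it.
- lips_mid (a point): Middle of the guard lips: on the centre line at chute x = 43.5 mm, at the height of the lips' underside, 34.5 mm above the floor; axes as the chute's. Both walls carry a lip turned inward 10 mm, 3 mm thick, from chute x = 12 to 75 mm. Between them the top is open: a slot 41 mm wide at x = 12 mm, 56 mm wide from x = 40 mm up. No lips elsewhere.
- narrow_mid (a point): Floor point in the middle of the free length of the narrow part, chute x = -62 mm; axes as the chute's. The narrow part is 54 mm wide inside and runs from chute x = -138 mm, at the grating drum, to x = 0; open above. The drum housing beyond its lower end stands up to 55 mm above the chute floor there; the motor lies beside it on the +y side, no higher.
- bay_mid (a point): Floor point in the feed bay, chute x = 105 mm; axes as the chute's. The bay is 76 mm wide inside, from chute x = 40 to 170 mm, open at its upper end; open above from x = 75 mm (end of the lips) on. The tops of its walls reach 225 mm above the worktop. A block crosswise with its centre here is 8 mm clear of the lips.
- choc_center (a point): Centre of the hard dark brown chocolate block: 66 mm long (its x), 44 mm wide (its y), 30 mm high (its z), about 110 g. At first it lies flat on the chute floor, crosswise (x across the chute), its centre near chute x = 49 mm, caught between the taper's walls, both ends under the lips. It does not slide down by itself: it stays where it is pushed.
- stone_top (a point): Centre of the top face of the terracotta baking stone: loose flat tile 140 x 140 x 14 mm on the pastry board (18 mm thick), top face 32 mm above the worktop; x and y along its sides, z up.
- trivet: Round cork trivet, 140 mm across, 10 mm thick, on the board; origin under its centre. Leave it.
- banneton: Oval cane proving basket, 230 x 160 mm, 80 mm tall, on the board; origin under its centre, x along its length. Leave it.
- scraper: Flat orange plastic bowl scraper, D-shaped, about 108 x 116 mm, 4 mm thick, on the board; origin at its underside. Leave it.
- pusher: Black plastic feed pusher of the grater lying on the board, 112 x 62 mm, 40 mm tall; origin at its underside, x along its length. Leave it.
- rollingpin: Beech rolling pin, 400 mm long, 48 mm thick, on the worktop; origin at its underside, x along it. Leave it.
- cocoa: Brown jar of cocoa, 80 mm across, 130 mm tall, on the board; origin under its centre. Leave it.
- brush: Pastry brush, 220 mm long, on the worktop; origin at its underside, x along it. Leave it.

How it is judged:
By the outcome, as a careful person would: the job done as asked, in the order asked, and still so for the second after the job is handed in, with the robot touching nothing.
It also fails if it takes over 72 s, if anything falls off the work surface, if the arm or the gripper's body presses on something with over 40 N, if the wrist force passes 120 N, or if a joint passes its speed limit or range.

ROBOT

A 7-joint arm with a two-finger parallel gripper is mounted at the origin on the work surface. World frame = base frame: x ahead of the robot, y to its left, z up, the work surface at z = 0. Lengths are in m, angles in rad, forces in N, time in s.
With the tool pointing down it reaches from about 0.35 to 0.9 m from the base axis. Payload 19.9 kg.
Tool frame: the origin (TCP) lies midway between the tips of the shut fingers; the grasp point (between the pads) lies 19 mm behind it (manip.grip_depth is the z of the grasp point in the tool frame, in m); z points along the fingers, y is the line along which they close (so a half turn about z gives the same grasp; the last joint's range is limited). The gripper opens to 85 mm and grips with 20 to 120 N. Pads are 22 mm wide; open, the fingers measure 114 mm over their backs; the gripper's body (76 mm by 85 mm) begins 54 mm behind the grasp point. The pads swing forward as they close: fully open they stand 13 mm farther back than shut.
Start: joints at [1.272, 0.417, -0.01, 1.614, 0.005, 1.111, -0.053], TCP at [0.159, -0.604, 0.231] pointing down, gripper open.
Joint ranges: [-2.81, 2.81], [-0.39, 2.02], [-1.27, 1.25], [0.06, 2.57], [-1.19, 4.33], [0.19, 2], [-2.82, 2.82]. Speed limits (rad/s): [1.89, 1.89, 2.39, 2.39, 3.01, 3.01, 3.01].

INTERFACE

Orientations are given as a unit quaternion [x, y, z, w].
In Python, from workcell import sensors, viewer, workorder, manip gives the robot as it stands.
- The arm moves only by the tool drive_tool, never from a script. Its argument "steps" is a list that holds one entry, the list of rows, each a list of 5 numbers: the shift along the tool's x, y, z as a fraction of full scale, then the turn about the tool's z as a fraction of full scale, then the gripper's target within -1 to 1 (fully open at 1, half-way at 0, shut at -1). In form: [[[tx, ty, tz, twist, hand], ...]]. A call has 1 to 5 rows; each row shifts and turns the commanded pose from where the row before left it, along the tool's axes as they then stand; what a row does not reach is not made up. Full scale, the value 1, is 40 mm for a shift and 6 degrees for a turn. A row lasts 1/12 s, in which the tool goes at most 41.7 mm and 7.16 degrees, less where a joint would pass 70% of its speed; a pose out of reach is approached as far as the arm can. A call with a number of a shift or a turn outside -1 to 1 is refused whole. A call with a gripper value outside its range is refused whole. The fingers move at their own pace and stop on an object; "force" is the grip in N (left out, the last holds). Time passes only in rows, so rows that do not move let the fingers close. It gives the time, the measured TCP pose, the force, the opening and the grip force at its end, in the units of the state.
- sensors.get_state(): the state, without advancing time (a new reading comes with each control period).
- viewer.snapshot(name): name is "side" or "top" or "wrist"; returns the picture (420x560x3 uint8, blue, green, red); there is no depth.
- viewer.get_calibration(name): a dict with "vertical_fov" (degrees; the focal length in pixels is half the picture's height over the tangent of half this angle, whatever the lens; pixels are square), "cx", "cy" (the principal point, pixels), "pose" (4x4, takes a point from camera to world coordinates); the wrist camera has in their place "tool_from_camera" (4x4, takes a point from camera to tool coordinates, whose origin is the TCP and whose axes are the flange's). Camera axes: x right, y down, z forward; pixel columns grow to the right and rows downward; lengths in m; the calibration is good to about 2 mm. A picture is of the moment at which its call begins: read the wrist's pose just before it. get_calibration takes no time and is no camera call.
- workorder.close_job(): hands the job in; it is judged then, once.
Trained networks look in the newest picture that a camera, given by its name, has taken for a name from the list of things; names that differ only in an ending like _2 or _b are one class to them, and where a whole thing is asked for, a point or a joint stands for the part that bears it (a point fixed in the world has none). Each returns a list of dicts, best first, with "p" (0 to 1); they miss things now and then, are a little off and sometimes report something else, mostly with a low value. They report only what shows in the picture. A call takes as long as a camera call.
- viewer.silhouettes(camera, name): "mask" (420x560 bool, what is visible of it).
- viewer.mark_of(camera, name): "point" ([x, y, z] in m, in the coordinates of the camera as it stood for that picture, good to about 4 mm: a listed point, or the origin of a listed thing).
The state is a dict: "time": time; "joint_positions": joint angles; "joint_velocities": joint speeds; "tau": joint torques, N m; "eef_pos": TCP position; "tcp_rot": TCP orientation; "wrist_force": force on the tool from outside, world axes, zero at the start; "moment": the same for the moment, N m; "gripper_width": opening from 0.0 (shut) to 1.0 (fully open); "grip_force": force on a finger pad.
Only numpy, scipy, OpenCV 4.12 (cv2) and the standard library are available. Lean on these libraries where they do the work, as an engineer would, in place of code of your own. Each camera call takes 0.05 s, during which the arm holds its last target. There are 200 camera calls.

## Working session

There is one attempt and no reset: what is moved stays moved. The work goes in short steps, Python scripts to look and compute and a tool call to move; the robot and the scene stay as the last step left them, time stands still between calls to the robot, and variables do not carry over. Pictures are saved under pics/ and viewed, at most 10 in all, crops included, and the job is handed in when it is done.

Besides the shell and the picture viewer there is one more tool, called after "Emit:" as name(argument=value, ...) on one line, values as JSON. drive_tool: Moves the arm, as the interface text tells. Shift numbers are shares of 40 mm and turn numbers shares of 6 degrees, none past 1 either way. Its arguments: {"type":"object","properties":{"steps":{"type":"array","items":{"type":"array","items":{"type":"array","items":{"type":"number","minimum":-1,"maximum":1}}}},"force":{"type":"number"}},"required":["steps"]}

```bash
mkdir -p pics; ls
cat > h.py <<'E'
import numpy as np, cv2
from scipy.spatial.transform import Rotation as R
from workcell import sensors, viewer, workorder, manip
def cam2world(cam):
    c=viewer.get_calibration(cam)
    if 'pose' in c: return np.array(c['pose'])
    s=sensors.get_state(); T=np.eye(4); T[:3,:3]=R.from_quat(s['tcp_rot']).as_matrix(); T[:3,3]=s['eef_pos']
    return T@np.array(c['tool_from_camera'])
def mark(cam,name,T):
    r=viewer.mark_of(cam,name)
    return [(round(d['p'],2),np.round((T@np.r_[d['point'],1])[:3],4)) for d in r[:2]]
def tool():
    s=sensors.get_state(); return np.array(s['eef_pos']),R.from_quat(s['tcp_rot']).as_matrix(),s
E
python3 - <<'E'
from h import *
print(manip.grip_depth, sensors.get_state())
for c in ('top','side'):
    T=cam2world(c); im=viewer.snapshot(c); cv2.imwrite(f'pics/{c}0.png',im)
    print(c,np.round(T,3).tolist())
    for n in ['chute','lips_mid','narrow_mid','bay_mid','choc_center','stone_top']+(['cocoa','banneton','pusher','trivet','scraper','rollingpin','brush'] if c=='top' else []): print(n,mark(c,n,T))
E
```

```text
pics
-0.0187 {'time': 0.0, 'joint_positions': array([ 1.2724949 ,  0.41799449, -0.01030291,  1.61416971,  0.00470515,
        1.11067805, -0.05301762]), 'joint_velocities': array([-0.00174168,  0.00033191, -0.00090031,  0.0002324 , -0.00053016,
        0.00090121,  0.00224246]), 'tau': array([ 1.05230221e-03, -8.64468312e+01,  6.79444391e-01, -4.34899092e+01,
        1.92052679e-02,  7.42883276e-03,  1.48125828e-04]), 'eef_pos': array([ 0.15864464, -0.60417798,  0.23064933]), 'tcp_rot': array([ 9.91768222e-01,  1.28044598e-01, -1.25834306e-04, -5.99923759e-04]), 'wrist_force': array([-0.17201951, -0.26264395,  0.0738418 ]), 'moment': array([ 0.07797435, -0.0019239 , -0.02579251]), 'grip_force': 0.0, 'gripper_width': 0.999315850848758}
top [[-0.019, -0.991, 0.131, 0.427], [-1.0, 0.018, -0.011, 0.046], [0.009, -0.131, -0.991, 1.436], [0.0, 0.0, 0.0, 1.0]]
chute [(0.68, array([0.6689, 0.0153, 0.146 ]))]
lips_mid [(0.98, array([ 0.66  , -0.0221,  0.1854]))]
narrow_mid [(0.76, array([0.6809, 0.0737, 0.13  ])), (0.47, array([0.4483, 0.2387, 0.0355]))]
bay_mid [(0.74, array([ 0.6521, -0.083
[... 514 characters left out ...]
ngpin [(0.65, array([0.4253, 0.5972, 0.0015]))]
brush [(0.86, array([ 0.4306, -0.5349,  0.0021]))]
side [[-0.928, -0.21, 0.309, 0.239], [-0.373, 0.488, -0.789, 0.968], [0.015, -0.847, -0.531, 0.746], [0.0, 0.0, 0.0, 1.0]]
chute [(0.62, array([0.6661, 0.0162, 0.1433])), (0.17, array([0.6793, 0.0783, 0.126 ]))]
lips_mid [(0.55, array([ 0.661 , -0.0155,  0.1867]))]
narrow_mid [(0.8, array([0.6763, 0.0771, 0.128 ])), (0.51, array([0.667 , 0.0132, 0.1434]))]
bay_mid [(0.9, array([ 0.6518, -0.0824,  0.17  ]))]
choc_center [(0.46, array([ 0.6584, -0.0278,  0.1697])), (0.27, array([0.677 , 0.0775, 0.13  ]))]
stone_top [(0.97, array([0.4474, 0.2377, 0.0336])), (0.27, array([0.6666, 0.0169, 0.1419]))]
```

View pics/top0.png

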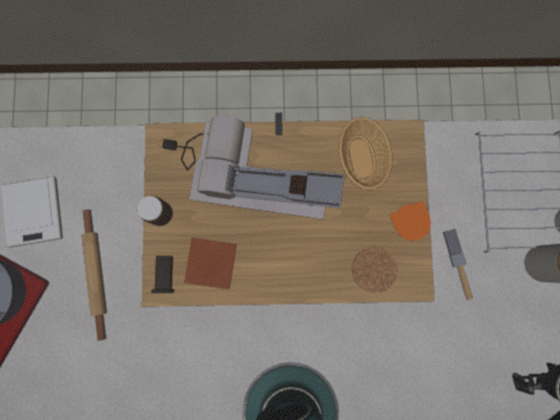

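View pics/side0.png

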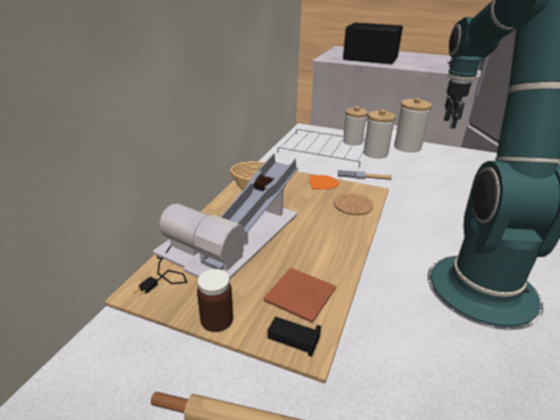

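The top picture shows the dark block across the chute at about (298,185) and the stone at (211,263). The side picture agrees, with the block at (263,182), and the marks match both. Next I fit the chute pose and plan the approach.

```bash
cat >> h.py <<'E'
A=.26; ca,sa=np.cos(A),np.sin(A)
def fit_chute(pts):
    # pts: list of (chute x, chute z, world point) ; slope known -> fit yaw & origin
    from scipy.optimize import least_squares
    def W(p,x,z): 
        u=np.array([np.cos(p[0]),np.sin(p[0]),0]); return p[1:]+u*(x*ca-z*sa)+np.array([0,0,x*sa+z*ca])
    r=least_squares(lambda p: np.concatenate([W(p,x,z)-w for x,z,w in pts]),[-1.74,.667,.015,.144],loss='soft_l1',f_scale=.003)
    return r.x,r.fun.reshape(-1,3)
def ch(P,x,z,y=0):
    u=np.array([np.cos(P[0]),np.sin(P[0]),0]); v=np.array([-u[1],u[0],0])
    return P[1:]+u*(x*ca-z*sa)+v*y+np.array([0,0,x*sa+z*ca])
def plan(target,yaw=None):
    p,M,s=tool(); d=(M.T@(np.array(target)-p))/.04
    y=np.arctan2(M[1,1],M[0,1]); t=None
    if yaw is not None:
        e=(yaw-y+np.pi)%(2*np.pi)-np.pi; t=-np.degrees(e)/6
    print('pos',np.round(p,4),'yaw',round(np.degrees(y),1),'shift units',np.round(d,2),'twist units',t and round(t,2),'w',round(s['gripper_width'],3),'t',s['time'])
E
python3 - <<'E'
from h import *
a=np.array
pts=[(0,0,a([.6689,.0153,.146])),(0,0,a([.6661,.0162,.1433])),(.0435,.0345,a([.66,-.0221,.1854])),(.0435,.0345,a([.661,-.0155,.1867])),(-.062,0,a([.6809,.0737,.13])),(-.062,0,a([.6763,.0771,.128])),(.105,0,a([.6521,-.0831,.1705])),(.105,0,a([.6518,-.0824,.17]))]
P,f=fit_chute(pts); print(P,np.degrees(P[0])); print(np.round(f*1000,1).tolist())
t=ch(P,.049,.015); print('choc',t); plan(np.r_[t[:2],.33],P[0])
E
```

```text
[-1.73583075  0.66762701  0.01614626  0.14356329] -99.45577615155509
[[-1.3, 0.8, -2.4], [1.5, -0.1, 0.3], [2.2, 5.5, 2.7], [1.2, -1.1, 1.4], [-3.4, 1.5, -2.4], [1.2, -1.9, -0.4], [-1.1, -0.8, 0.1], [-0.8, -1.5, 0.6]]
choc [ 0.66048106 -0.02675963  0.17065609]
pos [ 0.1587 -0.6045  0.2313] yaw -75.3 shift units [ 15.8  -10.78  -2.47] twist units 4.03 w 1.0 t 1.05
```

Emit:
drive_tool(steps=[[[0, 0, -0.6, 1, 1], [0, 0, -0.6, 1, 1], [0, 0, -0.6, 1, 1], [0, 0, -0.6, 1, 1], [0, 0, 0, 0, 1]]], force=30)

```text
time: 1.47
eef_pos: [0.1591, -0.6058, 0.3322]
tcp_rot: [0.996, -0.084, 0.001, 0.003]
wrist_force: [-0.0, -0.2, 0.6]
gripper_width: 0.999
grip_force: 0.0
```

Run:
```python
from h import *
P=np.array([-1.73583,.66763,.01615,.14356]); t=ch(P,.049,.015); plan(np.r_[t[:2],.33],P[0])
```

```text
pos [ 0.1591 -0.6058  0.3322] yaw -99.7 shift units [ 9.920e+00 -1.638e+01 -1.000e-02] twist units -0.04 w 0.999 t 1.4667
```

Emit:
drive_tool(steps=[[[0.5, -0.83, 0, 0, 1], [0.5, -0.83, 0, 0, 1], [0.5, -0.83, 0, 0, 1], [0.5, -0.83, 0, 0, 1], [0.5, -0.83, 0, 0, 1]]])

```text
time: 1.88
eef_pos: [0.2851, -0.4552, 0.3273]
tcp_rot: [0.997, -0.081, 0.0, 0.0]
wrist_force: [0.7, -0.8, -0.0]
gripper_width: 1.0
grip_force: 0.0
```

Emit:
drive_tool(steps=[[[0.5, -0.83, 0, 0, 1], [0.5, -0.83, 0, 0, 1], [0.5, -0.83, 0, 0, 1], [0.5, -0.83, 0, 0, 1], [0.5, -0.83, 0, 0, 1]]])

```text
time: 2.3
eef_pos: [0.4106, -0.3074, 0.3274]
tcp_rot: [0.997, -0.081, 0.0, 0.0]
wrist_force: [0.5, -1.0, 0.5]
gripper_width: 1.003
grip_force: 0.0
```

Emit:
drive_tool(steps=[[[0.5, -0.83, 0, 0, 1], [0.5, -0.83, 0, 0, 1], [0.5, -0.83, 0, 0, 1], [0.5, -0.83, 0, 0, 1], [0, 0, 0, 0, 1]]])

```text
time: 2.72
eef_pos: [0.5138, -0.1842, 0.3272]
tcp_rot: [0.997, -0.077, 0.001, -0.001]
wrist_force: [-0.1, 0.8, -0.7]
gripper_width: 1.003
grip_force: 0.0
```

Run:
```python
from h import *
P=np.array([-1.73583,.66763,.01615,.14356]); t=ch(P,.049,.015); plan(np.r_[t[:2],.33],P[0])
T=cam2world('wrist'); cv2.imwrite('pics/w1.png',viewer.snapshot('wrist'))
for n in ['chute','lips_mid','narrow_mid','bay_mid','choc_center']: print(n,mark('wrist',n,T))
```

```text
pos [ 0.5138 -0.1842  0.3272] yaw -98.8 shift units [ 3.02 -4.45 -0.06] twist units 0.11 w 1.003 t 2.7167
chute []
lips_mid [(0.59, array([ 0.661 , -0.0154,  0.1861])), (0.57, array([0.6692, 0.013 , 0.1448]))]
narrow_mid []
bay_mid [(0.96, array([ 0.6511, -0.0822,  0.1725]))]
choc_center [(0.56, array([ 0.6598, -0.0291,  0.1716])), (0.34, array([ 0.4329, -0.5341,  0.004 ]))]
```

Emit:
drive_tool(steps=[[[0.6, -0.8, 0, 0.1, 0.5], [0.6, -0.8, 0, 0, 0.5], [0.6, -0.8, 0, 0, 0.5], [0.6, -0.8, 0, 0, 0.5], [0.6, -0.8, 0, 0, 0.5]]])

```text
time: 3.43
eef_pos: [0.6564, -0.0535, 0.3274]
tcp_rot: [0.996, -0.087, 0.0, 0.0]
wrist_force: [-0.2, -1.9, -0.6]
gripper_width: 0.75
grip_force: 0.0
```

Run:
```python
from h import *
P=np.array([-1.73583,.66763,.01615,.14356]); t=ch(P,.049,.015); plan(np.r_[t[:2],.168],P[0])
```

```text
pos [ 0.6564 -0.0535  0.3274] yaw -100.0 shift units [-0.02 -0.68  3.99] twist units -0.09 w 0.75 t 3.4333
```

Emit:
drive_tool(steps=[[[0, -0.68, 0.3, -0.09, 0.5], [0, 0, 0.9, 0, 0.5], [0, 0, 0.8, 0, 0.5], [0, 0, 0, 0, 0.5]]])

```text
time: 3.77
eef_pos: [0.6575, -0.0277, 0.2411]
tcp_rot: [0.997, -0.082, -0.004, 0.0]
wrist_force: [-0.9, -0.1, -0.0]
gripper_width: 0.747
grip_force: 0.0
```

Run:
```python
from h import *
P=np.array([-1.73583,.66763,.01615,.14356]); t=ch(P,.049,.015); plan(np.r_[t[:2],.168],P[0])
T=cam2world('wrist'); cv2.imwrite('pics/w2.png',viewer.snapshot('wrist'))
for n in ['chute','lips_mid','bay_mid','choc_center']: print(n,mark('wrist',n,T))
```

```text
pos [ 0.6575 -0.0277  0.2411] yaw -99.4 shift units [ 0.08 -0.04  1.83] twist units 0.01 w 0.747 t 3.7667
chute [(0.86, array([0.6683, 0.0141, 0.1453]))]
lips_mid []
bay_mid [(0.63, array([ 0.6522, -0.0845,  0.1737]))]
choc_center [(0.56, array([ 0.6611, -0.0297,  0.1714])), (0.19, array([0.6643, 0.016 , 0.1439]))]
```

View pics/w2.png

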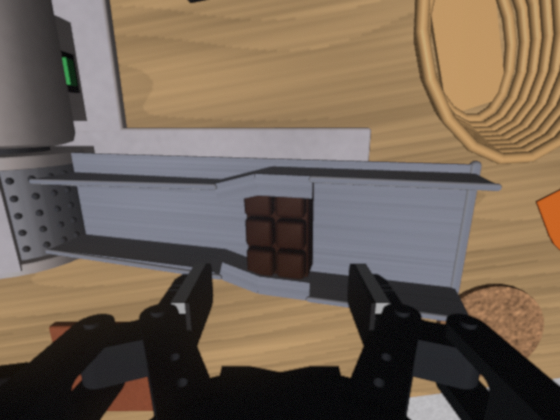

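The fingers straddle the block, at (280,235), in the chute direction. I'll descend as a cage.

Emit:
drive_tool(steps=[[[0.08, 0, 0.6, 0, 0.5], [0, 0, 0.6, 0, 0.5], [0, 0, 0.4, 0, 0.5], [0, 0, 0.2, 0, 0.5], [0, 0, 0, 0, 0.5]]])

```text
time: 4.43
eef_pos: [0.6632, -0.0277, 0.1751]
tcp_rot: [0.997, -0.082, -0.0, 0.0]
wrist_force: [0.1, 0.1, 0.0]
gripper_width: 0.751
grip_force: 0.0
```

Run:
```python
from h import *
P=np.array([-1.73583,.66763,.01615,.14356]); t=ch(P,.049,.015); plan(np.r_[t[:2],.168],P[0])
t=ch(P,.113,.015); plan(np.r_[t[:2],.168+.064*sa],P[0])
print(sensors.get_state()['wrist_force'])
```

```text
pos [ 0.6632 -0.0277  0.1751] yaw -99.4 shift units [-0.07 -0.01  0.18] twist units 0.01 w 0.751 t 4.4333
pos [ 0.6632 -0.0277  0.1751] yaw -99.4 shift units [-0.07  1.53 -0.23] twist units 0.01 w 0.751 t 4.4333
[0.11914444 0.05992228 0.00527305]
```

Emit:
drive_tool(steps=[[[-0.07, 0, 0, 0, 0.34], [0, 0, 0.1, 0, 0.34], [0, 0, 0.1, 0, 0.34], [0, 0, 0.1, 0, 0.34], [0, 0, 0, 0, 0.34]]])

```text
time: 4.85
eef_pos: [0.6603, -0.027, 0.1627]
tcp_rot: [0.997, -0.082, -0.0, 0.0]
wrist_force: [-0.1, 0.0, -0.9]
gripper_width: 0.672
grip_force: 0.0
```

Emit:
drive_tool(steps=[[[0, 0.1, -0.027, 0, 0.34], [0, 0.1, -0.027, 0, 0.34], [0, 0.1, -0.027, 0, 0.34], [0, 0.1, -0.027, 0, 0.34], [0, 0, 0, 0, 0.34]]])

```text
time: 5.27
eef_pos: [0.658, -0.0441, 0.168]
tcp_rot: [0.997, -0.082, 0.0, 0.0]
wrist_force: [0.6, 0.1, 0.2]
gripper_width: 0.673
grip_force: 0.0
```

Run:
```python
from h import *
P=np.array([-1.73583,.66763,.01615,.14356]); t=ch(P,.113,.015); plan(np.r_[t[:2],.163+.064*sa],P[0])
T=cam2world('wrist'); cv2.imwrite('pics/w3.png',viewer.snapshot('wrist'))
for n in ['chute','bay_mid','choc_center']: print(n,mark('wrist',n,T))
```

```text
pos [ 0.658  -0.0441  0.168 ] yaw -99.4 shift units [-0.01  1.11 -0.29] twist units 0.01 w 0.673 t 5.2667
chute [(0.67, array([0.6643, 0.0143, 0.1444]))]
bay_mid [(0.95, array([ 0.6501, -0.0868,  0.1719]))]
choc_center [(0.79, array([ 0.6569, -0.0443,  0.1761]))]
```

View pics/w3.png

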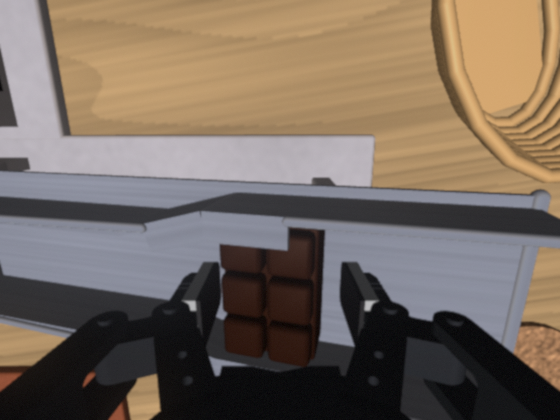

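The block, at (270,290), has moved about 15 mm up the chute with the fingers. I'll keep pushing.

Emit:
drive_tool(steps=[[[0, 0.25, -0.067, 0, 0.34], [0, 0.25, -0.067, 0, 0.34], [0, 0.25, -0.067, 0, 0.34], [0, 0.25, -0.067, 0, 0.34], [0, 0.25, -0.067, 0, 0.34]]])

```text
time: 5.88
eef_pos: [0.6496, -0.0936, 0.1814]
tcp_rot: [0.997, -0.082, 0.0, 0.0]
wrist_force: [0.2, 1.4, 0.3]
gripper_width: 0.669
grip_force: 0.7
```

Emit:
drive_tool(steps=[[[0, 0.1, -0.027, 0, 0.34], [0, 0, 0, 0, 0.34]]])

```text
time: 6.05
eef_pos: [0.6491, -0.0979, 0.1825]
tcp_rot: [0.997, -0.082, 0.0, 0.0]
wrist_force: [1.9, 0.3, 0.2]
gripper_width: 0.67
grip_force: 0.0
```

Run:
```python
from h import *
P=np.array([-1.73583,.66763,.01615,.14356]); t=ch(P,.113,.015); plan(np.r_[t[:2],.163+.064*sa],P[0])
T=cam2world('wrist'); cv2.imwrite('pics/w4.png',viewer.snapshot('wrist'))
i,j=np.linalg.inv,0
for n in ['bay_mid','choc_center']: print(n,mark('wrist',n,T))
```

```text
pos [ 0.6491 -0.0979  0.1825] yaw -99.5 shift units [-0.01 -0.25  0.08] twist units -0.0 w 0.67 t 6.05
bay_mid []
choc_center [(0.71, array([ 0.6511, -0.0974,  0.1891])), (0.29, array([0.6723, 0.0757, 0.1258]))]
```

View pics/w4.png

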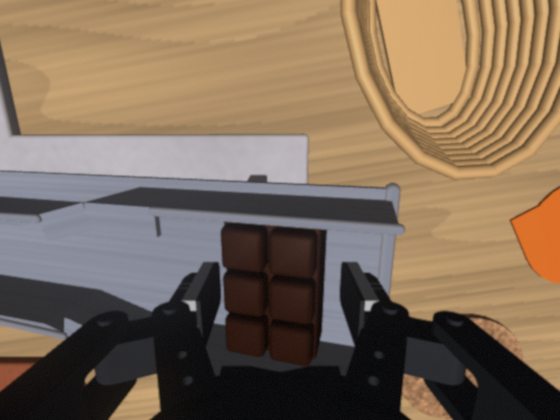

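The block, at (270,290), is clear of the lips, whose end is at about (157,222). Gripping it now.

Emit:
drive_tool(steps=[[[0, 0, 0, 0, -0.3], [0, 0, 0, 0, -0.3], [0, 0, 0, 0, -0.3], [0, 0, 0, 0, -0.3], [0, 0, 0, 0, -0.3]]], force=35)

```text
time: 6.62
eef_pos: [0.6496, -0.0944, 0.1825]
tcp_rot: [0.997, -0.081, 0.0, -0.001]
wrist_force: [-0.5, 5.7, 5.8]
gripper_width: 0.545
grip_force: 34.1
```

Emit:
drive_tool(steps=[[[0, 0, -0.1, 0, -0.3], [0, 0, -0.2, 0, -0.3], [0, 0, -0.4, 0, -0.3], [0, 0, -0.8, 0, -0.3], [0, 0, -0.8, 0, -0.3]]])

```text
time: 7.03
eef_pos: [0.6485, -0.0961, 0.2748]
tcp_rot: [0.997, -0.081, -0.001, 0.0]
wrist_force: [0.0, -0.4, -1.1]
gripper_width: 0.545
grip_force: 34.9
```

Run:
```python
from h import *
plan([.4487,.238,.2],None)
T=cam2world('wrist'); cv2.imwrite('pics/w5.png',viewer.snapshot('wrist'))
print(mark('wrist','choc_center',T))
```

```text
pos [ 0.6485 -0.0961  0.2748] yaw -99.3 shift units [-6.28 -7.43  1.88] twist units None w 0.545 t 7.0333
[(0.86, array([ 0.6495, -0.0992,  0.2832]))]
```

View pics/w5.png

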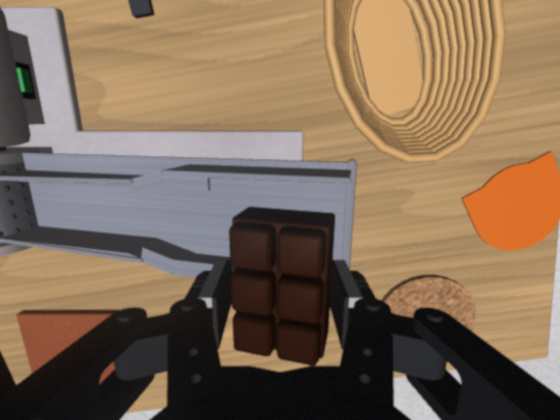

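The block, at (280,285), is held across its 44 mm width and is well above the chute. Carrying it to the stone.

Emit:
drive_tool(steps=[[[-0.63, -0.74, -0.1, 0, -0.3], [-0.63, -0.74, -0.1, 0, -0.3], [-0.63, -0.74, 0, 0, -0.3], [-0.63, -0.74, 0, 0, -0.3], [-0.63, -0.74, 0, 0, -0.3]]])

```text
time: 7.55
eef_pos: [0.5476, 0.0717, 0.2824]
tcp_rot: [0.997, -0.082, 0.0, 0.0]
wrist_force: [0.4, 0.2, -1.5]
gripper_width: 0.545
grip_force: 34.9
```

Emit:
drive_tool(steps=[[[-0.63, -0.74, 0, 0, -0.3], [-0.63, -0.74, 0, 0, -0.3], [-0.63, -0.74, 0, 0, -0.3], [-0.63, -0.74, 0, 0, -0.3], [0, 0, 0, 0, -0.3]]])

```text
time: 7.97
eef_pos: [0.4647, 0.2101, 0.2829]
tcp_rot: [0.997, -0.077, 0.0, -0.001]
wrist_force: [-0.8, 1.3, -1.3]
gripper_width: 0.544
grip_force: 34.9
```

Run:
```python
from h import *
T=cam2world('wrist'); viewer.snapshot('wrist')
for n in ('choc_center','stone_top'): print(mark('wrist',n,T))
plan([.4487,.238,.05],None); print(sensors.get_state()['joint_positions'])
```

```text
[(0.68, array([0.466 , 0.2063, 0.2899]))]
[(0.65, array([0.4519, 0.2361, 0.0326]))]
pos [0.4687 0.2036 0.2823] yaw -99.3 shift units [-0.63 -0.77  5.81] twist units None w 0.542 t 8.1167
[ 2.00135507e-03  1.98010224e-01 -5.37107121e-01  1.81711676e+00
  1.10758948e-01  1.15588520e+00 -2.30466403e+00]
```

Emit:
drive_tool(steps=[[[-0.3, -0.38, 0.8, 0, -0.3], [-0.3, -0.38, 0.8, 0, -0.3], [0, 0, 1, 0, -0.3], [0, 0, 1, 0, -0.3], [0, 0, 1, 0, -0.3]]])

```text
time: 8.53
eef_pos: [0.4505, 0.2365, 0.0965]
tcp_rot: [0.997, -0.082, 0.0, -0.0]
wrist_force: [1.9, 0.1, -1.4]
gripper_width: 0.544
grip_force: 34.9
```

Emit:
drive_tool(steps=[[[0, 0, 0.6, 0, -0.3], [0, 0, 0.35, 0, -0.3], [0, 0, 0, 0, -0.3]]])

```text
time: 8.78
eef_pos: [0.4491, 0.2357, 0.0571]
tcp_rot: [0.997, -0.082, -0.002, 0.001]
wrist_force: [-1.3, 0.5, -1.9]
gripper_width: 0.546
grip_force: 34.9
```

Emit:
drive_tool(steps=[[[0, 0, 0.15, 0, -0.3], [0, 0, 0.1, 0, -0.3], [0, 0, 0, 0, -0.3]]])

```text
time: 9.03
eef_pos: [0.4504, 0.2373, 0.0503]
tcp_rot: [0.997, -0.082, 0.0, -0.0]
wrist_force: [-0.4, 0.8, -1.7]
gripper_width: 0.545
grip_force: 34.9
```

Emit:
drive_tool(steps=[[[0, 0, 0.07, 0, -0.3], [0, 0, 0.07, 0, -0.3], [0, 0, 0, 0, -0.3]]])

```text
time: 9.28
eef_pos: [0.4507, 0.2376, 0.045]
tcp_rot: [0.997, -0.082, 0.001, -0.0]
wrist_force: [1.4, -2.1, 6.1]
gripper_width: 0.54
grip_force: 33.6
```

Emit:
drive_tool(steps=[[[0, 0, 0.05, 0, -0.3], [0, 0, 0.05, 0, -0.3], [0, 0, 0, 0, -0.3]]])

```text
time: 9.53
eef_pos: [0.4509, 0.2374, 0.0413]
tcp_rot: [0.997, -0.082, 0.001, -0.0]
wrist_force: [0.7, -4.9, 9.6]
gripper_width: 0.531
grip_force: 33.4
```

Emit:
drive_tool(steps=[[[0, 0, 0.05, 0, -0.3], [0, 0, 0.03, 0, -0.3], [0, 0, 0, 0, -0.3]]])

```text
time: 9.78
eef_pos: [0.4509, 0.2375, 0.0381]
tcp_rot: [0.997, -0.082, 0.001, -0.0]
wrist_force: [0.3, -3.6, 8.0]
gripper_width: 0.515
grip_force: 33.9
```

Emit:
drive_tool(steps=[[[0, 0, 0, 0, 0.5], [0, 0, 0, 0, 0.5], [0, 0, 0, 0, 0.5], [0, 0, -0.5, 0, 1], [0, 0, -0.8, 0, 1]]])

```text
time: 10.2
eef_pos: [0.4483, 0.237, 0.0878]
tcp_rot: [0.997, -0.081, -0.002, 0.001]
wrist_force: [0.4, 0.0, 0.4]
gripper_width: 0.99
grip_force: 0.0
```

Emit:
drive_tool(steps=[[[0, 0, -0.8, -1, 1], [0, 0, -0.3, -1, 1], [0, 0, 0, -1, 1], [0, 0, 0, -1, 1], [0, 0, 0, -1, 1]]])

```text
time: 10.62
eef_pos: [0.45, 0.2376, 0.1337]
tcp_rot: [0.983, 0.182, 0.0, 0.0]
wrist_force: [0.1, -0.0, 0.3]
gripper_width: 1.0
grip_force: 0.0
```

```bash
cat >> h.py <<'E'
def mask_axis(cam,name,z,T):
    c=viewer.get_calibration(cam); m=viewer.silhouettes(cam,name)[0]; k=np.argwhere(m['mask'])[:,::-1].astype(float)
    f=210/np.tan(np.radians(c['vertical_fov']/2))
    d=np.c_[(k-[c['cx'],c['cy']])/f,np.ones(len(k))]@T[:3,:3].T
    w=T[:3,3]+d*((z-T[2,3])/d[:,2])[:,None]
    r=cv2.minAreaRect((w[:,:2]*1000).astype(np.float32)); print(name,round(m['p'],2),'rect mm',np.round(r[0],1),np.round(r[1],1),'angle of first side',round(r[2],1))
E
python3 - <<'E'
from h import *
T=cam2world('wrist'); cv2.imwrite('pics/w6.png',viewer.snapshot('wrist'))
for n in ('choc_center','stone_top'): print(mark('wrist',n,T))
mask_axis('wrist','choc_center',.062,T)
plan([.45,.238,.05],None)
E
```

```text
[(0.71, array([0.4544, 0.2357, 0.0465]))]
[]
choc_center 0.9 rect mm [453.5 238.1] [45.  68.5] angle of first side 80.6
pos [0.4499 0.2375 0.1332] yaw -69.6 shift units [ 0.01 -0.01  2.08] twist units None w 1.003 t 10.8167
```

View pics/w6.png

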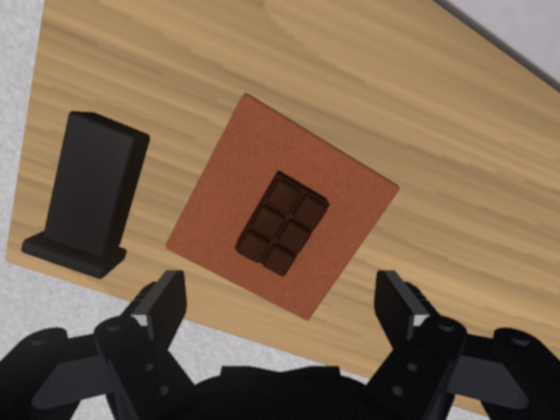

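The block lies flat on the stone at (283,222). I'll turn to its long axis.

Emit:
drive_tool(steps=[[[0, 0, 0, -1, 1], [0, 0, 0, -1, 1], [0, 0, 0, -1, 1], [0, 0, 0, -1, 1], [0, 0, 0, -1, 1]]])

```text
time: 11.23
eef_pos: [0.4498, 0.2377, 0.1333]
tcp_rot: [0.904, 0.429, -0.0, -0.0]
wrist_force: [0.8, -0.2, -0.2]
gripper_width: 0.996
grip_force: 0.0
```

Emit:
drive_tool(steps=[[[0, 0, 0, -1, 1], [0, 0, 0, -1, 1], [0, 0, 0, -1, 1], [0, 0, 0, -1, 1], [0, 0, 0, -1, 1]]])

```text
time: 11.65
eef_pos: [0.4498, 0.2377, 0.1332]
tcp_rot: [0.762, 0.648, -0.0, -0.0]
wrist_force: [0.2, 0.5, 0.2]
gripper_width: 1.004
grip_force: 0.0
```

Run:
```python
from h import *
T=cam2world('wrist'); viewer.snapshot('wrist')
print(mark('wrist','choc_center',T)); mask_axis('wrist','choc_center',.062,T)
plan([.4535,.237,.034],np.radians(-9.4))
```

```text
[(0.86, array([0.4537, 0.2343, 0.0493]))]
choc_center 0.95 rect mm [450.7 240.7] [47.4 63.4] angle of first side 80.8
pos [0.4498 0.2376 0.1331] yaw -9.6 shift units [0.   0.09 2.48] twist units -0.04 w 0.998 t 11.8
```

Emit:
drive_tool(steps=[[[0, 0.07, 0.9, 0, 1], [0, 0, 0.8, 0, 1], [0, 0, 0.5, 0, 1], [0, 0, 0.27, 0, 1], [0, 0, 0, 0, 1]]])

```text
time: 12.22
eef_pos: [0.4517, 0.2369, 0.0329]
tcp_rot: [0.763, 0.646, -0.001, -0.0]
wrist_force: [-1.4, -0.2, -0.7]
gripper_width: 1.0
grip_force: 0.0
```

Emit:
drive_tool(steps=[[[0, 0, 0, 0, 0.3], [0, 0, 0, 0, 0.3], [0, 0, 0, 0, 0.3], [0, 0, 0, 0, 0.3], [0, 0, 0, 0, 0.3]]], force=35)

```text
time: 12.63
eef_pos: [0.4533, 0.2376, 0.0359]
tcp_rot: [0.763, 0.647, 0.001, 0.0]
wrist_force: [-2.1, -1.1, 9.1]
gripper_width: 0.763
grip_force: 40.2
```

Emit:
drive_tool(steps=[[[0, 0, -0.2, 0, 0.3], [0, 0, -0.5, 0, 0.3], [0, 0, -0.9, 0, 0.3], [0, 0, -1, 0, 0.3], [0, 0, -1, 0, 0.3]]])

```text
time: 13.05
eef_pos: [0.452, 0.2373, 0.1809]
tcp_rot: [0.762, 0.647, -0.0, -0.0]
wrist_force: [1.0, 0.9, 0.1]
gripper_width: 0.765
grip_force: 39.5
```

Run:
```python
from h import *
T=cam2world('wrist'); cv2.imwrite('pics/w7.png',viewer.snapshot('wrist'))
print(mark('wrist','choc_center',T))
P=np.array([-1.73583,.66763,.01615,.14356]); t=ch(P,-.062,.015); plan(np.r_[t[:2],.3],P[0])
```

```text
[(0.65, array([0.4553, 0.2326, 0.1923]))]
pos [0.4547 0.2387 0.1848] yaw -9.4 shift units [-3.02  6.18 -2.85] twist units 15.01 w 0.767 t 13.15
```

View pics/w7.png

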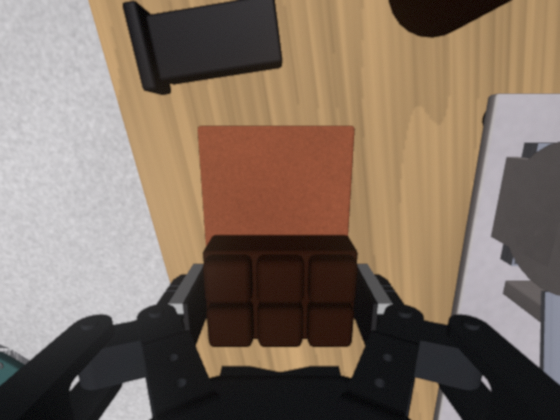

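The block, at (280,290), is held by its two ends, square in the pads. Lifting and turning back.

Emit:
drive_tool(steps=[[[0, 0, -0.8, 1, 0.3], [0, 0, -0.8, 1, 0.3], [0, 0, -0.8, 1, 0.3], [0, 0, -0.3, 1, 0.3], [0, 0, 0, 1, 0.3]]])

```text
time: 13.57
eef_pos: [0.4534, 0.2379, 0.2904]
tcp_rot: [0.905, 0.425, 0.003, 0.001]
wrist_force: [-0.4, 0.0, -1.9]
gripper_width: 0.762
grip_force: 40.4
```

Emit:
drive_tool(steps=[[[0, 0, 0, 1, 0.3], [0, 0, 0, 1, 0.3], [0, 0, 0, 1, 0.3], [0, 0, 0, 1, 0.3], [0, 0, 0, 1, 0.3]]])

```text
time: 13.98
eef_pos: [0.4524, 0.2372, 0.2872]
tcp_rot: [0.984, 0.177, 0.0, -0.0]
wrist_force: [-0.6, -0.1, -1.1]
gripper_width: 0.764
grip_force: 40.4
```

Emit:
drive_tool(steps=[[[0, 0, 0, 1, 0.3], [0, 0, 0, 1, 0.3], [0, 0, 0, 1, 0.3], [0, 0, 0, 1, 0.3], [0, 0, 0, 1, 0.3]]])

```text
time: 14.4
eef_pos: [0.4523, 0.2372, 0.2872]
tcp_rot: [0.996, -0.084, 0.0, -0.0]
wrist_force: [0.0, -0.6, -1.6]
gripper_width: 0.764
grip_force: 40.4
```

Run:
```python
from h import *
P=np.array([-1.73583,.66763,.01615,.14356]); t=ch(P,-.06,0); plan(np.r_[t[:2],.3],P[0])
```

```text
pos [0.4523 0.2372 0.2872] yaw -99.6 shift units [ 6.23  3.1  -0.32] twist units -0.03 w 0.764 t 14.4
```

Emit:
drive_tool(steps=[[[0.89, 0.44, 0, 0, 0.3], [0.89, 0.44, 0, 0, 0.3], [0.89, 0.44, 0, 0, 0.3], [0.89, 0.44, 0, 0, 0.3], [0.89, 0.44, 0, 0, 0.3]]])

```text
time: 14.82
eef_pos: [0.6152, 0.1199, 0.2874]
tcp_rot: [0.997, -0.082, 0.0, -0.0]
wrist_force: [1.2, 0.0, -1.1]
gripper_width: 0.761
grip_force: 40.4
```

Emit:
drive_tool(steps=[[[0.89, 0.44, 0, 0, 0.3], [0.89, 0.44, 0, 0, 0.3], [0, 0, 0.6, 0, 0.3], [0, 0, 0.2, 0, 0.3], [0, 0, 0, 0, 0.3]]])

```text
time: 15.23
eef_pos: [0.6773, 0.0752, 0.2528]
tcp_rot: [0.997, -0.081, -0.002, -0.0]
wrist_force: [0.1, 0.2, -1.2]
gripper_width: 0.763
grip_force: 40.4
```

Run:
```python
from h import *
P=np.array([-1.73583,.66763,.01615,.14356]); t=ch(P,-.06,0); plan(np.r_[t[:2],.2],P[0])
p,M,s=tool(); T=cam2world('wrist'); cv2.imwrite('pics/w8.png',viewer.snapshot('wrist'))
for n in ('choc_center','chute','bay_mid','narrow_mid','lips_mid'):
    for q,w in mark('wrist',n,T): print(n,q,w,'tool mm',np.round(M.T@(w-p)*1000,1))
mask_axis('wrist','choc_center',s['eef_pos'][2]+.026,T)
```

```text
pos [0.6773 0.0752 0.2528] yaw -99.3 shift units [0.01 0.05 1.32] twist units 0.02 w 0.763 t 15.2333
choc_center 0.92 [0.6757 0.0723 0.2639] tool mm [ -1.1   3.2 -11.1]
chute 0.9 [0.6703 0.0167 0.1442] tool mm [  3.   58.9 108.6]
chute 0.46 [ 0.6494 -0.0827  0.1744] tool mm [ -1.6 160.4  78.4]
bay_mid 0.95 [ 0.6497 -0.0848  0.1723] tool mm [ -0.9 162.4  80.5]
narrow_mid 0.6 [0.6711 0.0786 0.127 ] tool mm [ -6.2  -2.3 125.8]
lips_mid 0.57 [ 0.6612 -0.017   0.1895] tool mm [-0.7 93.6 63.3]
lips_mid 0.45 [ 0.6506 -0.0841  0.1736] tool mm [ -0.2 161.6  79.2]
choc_center 0.65 rect mm [682.2  74.6] [62.5 51.9] angle of first side 81.2
```

View pics/w8.png

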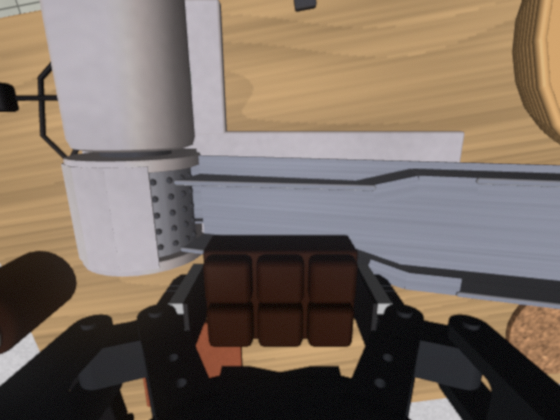

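The block, at (280,290), is above the narrow part, and the chute's inner walls are at about rows 184 and 250. I'll check the lateral fit by projecting the model onto this picture.

Run:
```python
from h import *
P=np.array([-1.73583,.66763,.01615,.14356]); p,M,s=tool(); Ti=np.linalg.inv(cam2world('wrist'));c=viewer.get_calibration('wrist'); f=210/np.tan(np.radians(c['vertical_fov']/2))
def px(w): q=Ti[:3,:3]@w+Ti[:3,3]; return np.array([c['cx'],c['cy']])+f*q[:2]/q[2]
im=cv2.imread('pics/w8.png')
def line(a,b,col): cv2.line(im,tuple(np.round(px(a)*1).astype(int)),tuple(np.round(px(b)).astype(int)),col,1)
for y in (-.027,.027): line(ch(P,-.138,.0375,y),ch(P,0,.0375,y),(0,0,255))
for y in (-.038,.038): line(ch(P,.04,.0375,y),ch(P,.17,.0375,y),(0,0,255))
line(ch(P,-.138,0,.027),ch(P,0,0,.027),(0,255,0)); line(ch(P,-.138,0,-.027),ch(P,0,0,-.027),(0,255,0))
for zz in (-.026,.004):
    k=[p+M@np.array([x,y,zz]) for x,y in((-.022,-.033),(.022,-.033),(.022,.033),(-.022,.033))]
    for i in range(4): line(k[i],k[(i+1)%4],(255,255,0))
cv2.imwrite('pics/w9.png',cv2.resize(im[120:400,130:530],(800,560),interpolation=cv2.INTER_CUBIC))
```

```text
(no output)
```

View pics/w9.png

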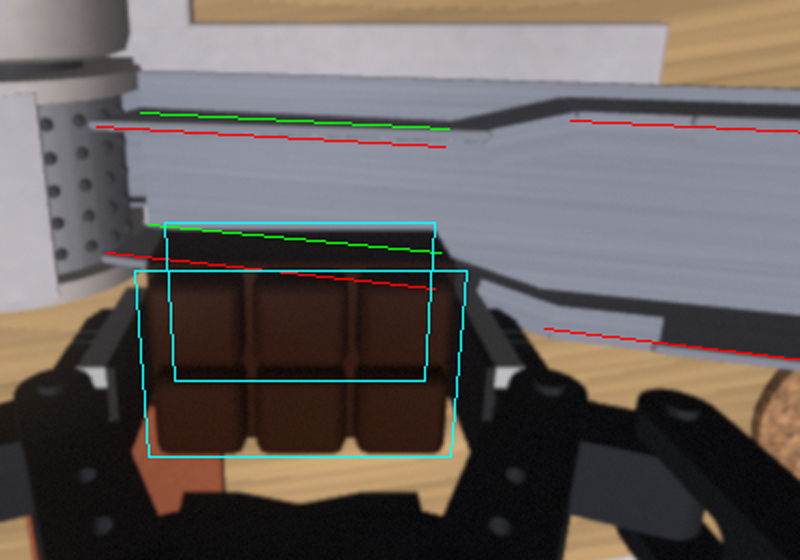

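The projected block (cyan) matches the real one to about 1–2 mm. The wall lines (red) look a little off at the far wall, around row 125 of the crop, so I'll measure the edges by number.

Run:
```python
from h import *
P=np.array([-1.73583,.66763,.01615,.14356]); p,M,s=tool(); Ti=np.linalg.inv(cam2world('wrist'));c=viewer.get_calibration('wrist'); f=210/np.tan(np.radians(c['vertical_fov']/2))
def px(w): q=Ti[:3,:3]@w+Ti[:3,3]; return np.array([c['cx'],c['cy']])+f*q[:2]/q[2]
g=cv2.cvtColor(cv2.imread('pics/w8.png'),6)
def row(col,y,z,x0,x1):
    X=np.linspace(x0,x1,200); q=np.array([px(ch(P,x,z,y)) for x in X]); return np.interp(col,q[:,0],q[:,1])
for col in (230,290,340): 
    print(col,'r150:',g[150:202,col].tolist()); print('  model far: outbase %.1f outtop %.1f intop %.1f infloor %.1f'%tuple(row(col,y,z,-.2,.05) for y,z in((.03,0),(.03,.0375),(.027,.0375),(.027,0))))
for col in (190,196,202):
    print(col,'r225:',g[225:270,col].tolist()); print('  near: outtop %.1f intop %.1f infloor %.1f'%tuple(row(col,y,z,-.2,.05) for y,z in((-.03,.0375),(-.027,.0375),(-.027,0))))
for col in (490,530):
    print(col,'r155:',g[155:200,col].tolist()); print('  r255',g[255:310,col].tolist())
    print('  bay far: outtop %.1f intop %.1f near: intop %.1f outtop %.1f infloor %.1f'%tuple(row(col,y,z,.02,.2) for y,z in((.041,.0375),(.038,.0375),(-.038,.0375),(-.041,.0375),(-.038,0))))
```

```text
230 r150: [181, 182, 182, 182, 179, 162, 142, 139, 144, 146, 148, 149, 148, 147, 148, 148, 148, 146, 144, 146, 144, 144, 144, 139, 119, 85, 63, 55, 55, 58, 65, 88, 119, 135, 140, 139, 132, 134, 139, 143, 144, 146, 145, 146, 146, 146, 145, 148, 145, 145, 146, 146]
  model far: outbase 174.3 outtop 182.3 intop 186.1 infloor 177.7
290 r150: [187, 187, 187, 188, 188, 187, 179, 153, 139, 143, 146, 150, 152, 152, 150, 149, 150, 150, 149, 146, 145, 148, 147, 147, 147, 145, 137, 111, 77, 59, 58, 58, 70, 101, 129, 139, 140, 142, 141, 140, 142, 144, 147, 148, 149, 148, 147, 148, 148, 148, 147, 148]
  model far: outbase 177.0 outtop 185.4 intop 189.4 infloor 180.5
340 r150: [185, 184, 185, 185, 186, 185, 184, 179, 162, 142, 138, 143, 143, 149, 150, 148, 147, 145, 145, 145, 143, 141, 142, 145, 146, 144, 144, 143, 135, 109, 76, 60, 56, 65, 94, 123, 137, 139, 137, 131, 133, 138, 141, 141, 143, 146, 145, 145, 143, 144, 145, 146]
  model far: outbase 179.3 outtop 188.0 intop 192.2 infloor 182.9
190 r225: [61, 63, 62, 61, 64, 63, 63, 63, 64, 63, 62, 58, 57, 58, 59, 61, 62, 58, 56, 55, 54, 54, 62, 91,
[... 1098 characters left out ...]
 136, 143, 151, 157, 159, 158, 156, 153, 150, 151]
  bay far: outtop 178.4 intop 183.2 near: intop 294.0 outtop 298.0 infloor 272.4
530 r155: [144, 144, 143, 144, 144, 146, 146, 141, 128, 117, 125, 137, 142, 141, 142, 140, 124, 91, 57, 44, 46, 45, 45, 53, 77, 109, 132, 138, 137, 135, 132, 135, 140, 143, 143, 143, 142, 142, 142, 141, 141, 141, 143, 143, 143]
  r255 [141, 143, 141, 140, 141, 144, 145, 144, 142, 143, 144, 143, 142, 143, 143, 144, 145, 144, 143, 144, 145, 138, 107, 66, 46, 45, 45, 45, 45, 45, 44, 43, 44, 44, 43, 44, 44, 44, 44, 45, 43, 44, 44, 45, 57, 86, 116, 133, 137, 137, 136, 134, 129, 123, 120]
  bay far: outtop 180.0 intop 184.9 near: intop 298.7 outtop 302.8 infloor 276.6
```

The edges agree with the model to about 1 mm, and the block is centred to about 1 mm. Lowering it now.

Emit:
drive_tool(steps=[[[0.02, 0.03, 0.6, 0.02, 0.3], [0, 0, 0.6, 0, 0.3], [0, 0, 0.6, 0, 0.3], [0, 0, 0.4, 0, 0.3], [0, 0, 0.2, 0, 0.3]]])

```text
time: 16.0
eef_pos: [0.6783, 0.0737, 0.1566]
tcp_rot: [0.997, -0.082, -0.001, 0.0]
wrist_force: [-0.5, 0.2, -0.9]
gripper_width: 0.764
grip_force: 40.5
```

Emit:
drive_tool(steps=[[[0, 0, 0.05, 0, 0.3], [0, 0, 0, 0, 0.3]]])

```text
time: 16.17
eef_pos: [0.6793, 0.074, 0.157]
tcp_rot: [0.997, -0.082, 0.0, -0.0]
wrist_force: [1.3, 0.3, -0.9]
gripper_width: 0.765
grip_force: 40.5
```

Emit:
drive_tool(steps=[[[0, 0, 0.1, 0, 0.3], [0, 0, 0, 0, 0.3], [0, 0, 0, 0, 0.3]]])

```text
time: 16.42
eef_pos: [0.6794, 0.0739, 0.1531]
tcp_rot: [0.997, -0.083, 0.0, -0.0]
wrist_force: [0.0, 0.0, -1.4]
gripper_width: 0.765
grip_force: 40.5
```

Emit:
drive_tool(steps=[[[0, 0, 0.1, 0, 0.3], [0, 0, 0.1, 0, 0.3], [0, 0, 0, 0, 0.3]]])

```text
time: 16.67
eef_pos: [0.6788, 0.0737, 0.1436]
tcp_rot: [0.997, -0.083, -0.0, 0.0]
wrist_force: [-0.4, -1.4, -1.0]
gripper_width: 0.765
grip_force: 40.5
```

Emit:
drive_tool(steps=[[[0, 0, 0.05, 0, 0.3], [0, 0, 0.05, 0, 0.3], [0, 0, 0, 0, 0.3]]], force=20)

```text
time: 16.92
eef_pos: [0.679, 0.0738, 0.14]
tcp_rot: [0.997, -0.083, -0.0, -0.0]
wrist_force: [-0.0, -0.7, -1.4]
gripper_width: 0.765
grip_force: 40.5
```

Emit:
drive_tool(steps=[[[0, 0, 0.05, 0, 0.32], [0, 0, 0.03, 0, 0.32], [0, 0, 0, 0, 0.32]]], force=20)

```text
time: 17.17
eef_pos: [0.6796, 0.0739, 0.1392]
tcp_rot: [0.997, -0.083, 0.001, 0.0]
wrist_force: [-8.2, -0.4, 20.6]
gripper_width: 0.764
grip_force: 43.4
```

Emit:
drive_tool(steps=[[[0, 0, 0.04, 0, 0.32], [0, 0, 0.03, 0, 0.32], [0, 0, 0, 0, 0.32]]])

```text
time: 17.42
eef_pos: [0.6806, 0.0742, 0.1381]
tcp_rot: [0.997, -0.083, 0.002, -0.0]
wrist_force: [-9.6, -0.5, 35.6]
gripper_width: 0.764
grip_force: 46.8
```

Emit:
drive_tool(steps=[[[0, 0, -0.08, 0, 0.32], [0, 0, 0, 0, 0.32]]])

```text
time: 17.58
eef_pos: [0.6796, 0.0739, 0.1388]
tcp_rot: [0.997, -0.083, 0.001, -0.0]
wrist_force: [1.1, -0.0, 6.4]
gripper_width: 0.762
grip_force: 43.0
```

Emit:
drive_tool(steps=[[[0, 0, 0, 0, 0.62], [0, 0, 0, 0, 0.7], [0, 0, 0, 0, 0.8], [0, 0, 0, 0, 0.8], [0, 0, 0, 0, 0.8]]])

```text
time: 18.0
eef_pos: [0.6791, 0.0737, 0.1374]
tcp_rot: [0.997, -0.083, -0.0, -0.0]
wrist_force: [-0.1, 0.6, 0.6]
gripper_width: 0.897
grip_force: 0.0
```

Run:
```python
from h import *
P=np.array([-1.73583,.66763,.01615,.14356])
for cam in ('wrist','side','top'):
    T=cam2world(cam); viewer.snapshot(cam); print(cam,mark(cam,'choc_center',T))
print('ideal',ch(P,-.06,.015), sensors.get_state()['eef_pos'],sensors.get_state()['wrist_force'])
```

```text
wrist [(0.83, array([0.6804, 0.0741, 0.1415]))]
side [(0.7, array([0.6795, 0.0779, 0.1409])), (0.5, array([ 0.6494, -0.0809,  0.1689]))]
top []
ideal [0.67778935 0.07714938 0.14263102] [0.67914325 0.073798   0.13768587] [ 0.25170759 -0.10447643 -0.83629981]
```

Emit:
drive_tool(steps=[[[0, 0, 0, 0, 1], [0, 0, -0.3, 0, 1], [0, 0, -0.6, 0, 1], [0, 0, -1, 0, 1], [0, 0, -1, 0, 1]]])

```text
time: 18.72
eef_pos: [0.6785, 0.0738, 0.2553]
tcp_rot: [0.997, -0.082, -0.001, -0.0]
wrist_force: [0.1, -0.6, 0.4]
gripper_width: 0.998
grip_force: 0.0
```

Emit:
drive_tool(steps=[[[0, 0, -0.5, 0, 1], [-0.8, 0, 0, 0, 1], [-0.8, 0, 0, 0, 1], [0, 0, 0, 0, 1]]])

```text
time: 19.05
eef_pos: [0.6117, 0.0863, 0.2752]
tcp_rot: [0.997, -0.081, -0.0, 0.0]
wrist_force: [-0.5, -0.1, 0.9]
gripper_width: 1.003
grip_force: 0.0
```

Run:
```python
from h import *
from itertools import product
P=np.array([-1.73583,.66763,.01615,.14356])
for cam in ('wrist','side','top'):
    T=cam2world(cam); viewer.snapshot(cam); print(cam,mark(cam,'choc_center',T),mark(cam,'stone_top',T)[:1])
    r=viewer.silhouettes(cam,'choc_center')
    if not r: continue
    m=r[0]['mask']; c=viewer.get_calibration(cam); f=210/np.tan(np.radians(c['vertical_fov']/2)); Ti=np.linalg.inv(T)
    for name,tilt in (('flat',0),('level',-A),('half',-A/2)):
        k=[]
        for a,b,d in product((-.033,.033),(-.022,.022),(-.015,.015)):
            # tilt about upslope bottom edge
            X,Z=a-.033,d+.015; x=-.027+X*np.cos(tilt)-Z*np.sin(tilt); z=X*np.sin(tilt)+Z*np.cos(tilt)
            q=Ti[:3,:3]@ch(P,x,z,b)+Ti[:3,3]; k.append(np.array([c['cx'],c['cy']])+f*q[:2]/q[2])
        h=np.zeros(m.shape,np.uint8); cv2.fillConvexPoly(h,cv2.convexHull(np.round(k).astype(np.int32)),1)
        print(name,round(r[0]['p'],2),'IoU',round((m&(h>0)).sum()/(m|(h>0)).sum(),3),'in-model',round((m&(h>0)).sum()/m.sum(),3),m.sum())
print(sensors.get_state()['eef_pos'])
```

```text
wrist [(0.64, array([0.6786, 0.0715, 0.1429]))] [(0.92, array([0.452 , 0.2376, 0.0319]))]
flat 0.93 IoU 0.893 in-model 0.986 4657
level 0.93 IoU 0.86 in-model 0.988 4657
half 0.93 IoU 0.894 in-model 0.995 4657
side [(0.59, array([ 4.339e-01, -5.331e-01,  3.000e-04])), (0.49, array([0.6805, 0.0749, 0.1433]))] [(0.8, array([0.449 , 0.2436, 0.0326]))]
flat 0.49 IoU 0.57 in-model 0.993 268
level 0.49 IoU 0.53 in-model 0.881 268
half 0.49 IoU 0.547 in-model 0.955 268
top [] [(0.64, array([0.448 , 0.2364, 0.0319]))]
[0.61614213 0.0843522  0.27348898]
```

```bash
python3 -c "
from h import *
print(workorder.close_job())"
```

```text
the job is handed in; nothing more can be done
None
```

The chocolate was pushed up clear of the lips, set down on the stone, regripped by its ends and left lengthwise in the narrow part, all of it below the taper. The cameras read it as lying flat, its centre within a few mm of the target. I released it, backed the arm off and handed the job in at about 19 s; no verdict was returned.

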